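# Sort two studs by thread hand at the test nuts

## Robot

A 6-joint arm with a two-finger parallel gripper is mounted at the origin on the work surface. World frame = base frame: x ahead of the robot, y to its left, z up, the work surface at z = 0. Lengths are in m, angles in rad, forces in N, time in s.
With the tool pointing down it reaches from about 0.35 to 0.975 m from the base axis. Payload 4.9 kg.
Tool frame: the origin (TCP) lies at the very end of the fingers, on their centre line; the grasp point (between the pads) lies 19 mm behind it (ctrl.grip_point_offset is the distance from the TCP to the grasp point, in m); z points along the fingers, y is the line along which they close (so a half turn about z gives the same grasp; the last joint's range is limited). The gripper opens to 85 mm and grips with 20 to 120 N. Pads are 22 mm wide; open, the fingers measure 114 mm over their backs; the gripper's body (76 mm by 85 mm) begins 54 mm behind the grasp point. The pads swing forward as they close: fully open they stand 13 mm farther back than shut.
Start: joints at [-1.407, 0.053, 1.613, -0, 1.476, -0.119], TCP at [0.174, -0.6, 0.231] pointing down, gripper open.
Joint ranges: [-3.01, 3.01], [-1.01, 2.22], [0.06, 2.58], [-1.02, 4.17], [0.09, 2.62], [-3.14, 3.14]. Speed limits (rad/s): [2.57, 2.57, 3.14, 3.14, 3.14, 3.14].

## Interface

Orientations are given as a rotation vector (axis times angle).
In Python, from station import ctrl gives the robot as it stands.
- The arm moves only by the tool send_rows, never from a script. Its argument "rows" is a list of rows, each a list of 3 entries, a list of its own where there are three numbers: the finger opening in cm, from 0 to 8.54, then the shift along the tool's x, y, z in cm, then the turn about the tool's z in degrees. A call has 1 to 10 rows; each row shifts and turns the commanded pose from where the row before left it, along the tool's axes as they then stand; what a row does not reach is not made up. A row lasts 1/8 s, in which the tool goes at most 62.5 mm and 10.7 degrees, less where a joint would pass 70% of its speed; a pose out of reach is approached as far as the arm can. A call with a gripper value outside its range is refused whole. The fingers move at their own pace and stop on an object; "newtons" is the grip in N (left out, the last holds). Time passes only in rows, so rows that do not move let the fingers close. It gives the time, the measured TCP pose, the force, the opening and the grip force at its end, in the units of the state.
- ctrl.get_obs(): the state, without advancing time (a new reading comes with each control period).
- ctrl.get_image(name): name is "scene" or "top"; returns a dict with "frame" (384x512x3 uint8, red, green, blue), "range_z" (384x512 float32, m along the optical axis (not along the pixel's ray), 0 where there is no reading), "fx", "fy", "cx", "cy" (pixels), "cam_to_world" (4x4, takes a point from camera to world coordinates). Camera axes: x right, y down, z forward; pixel columns grow to the right and rows downward; lengths in m; the calibration is good to about 2 mm. A picture is of the moment at which its call begins.
- ctrl.finish_job(): hands the job in; it is judged then, once.
The state is a dict: "t": time; "q": joint angles; "dq": joint speeds; "effort": joint torques, N m; "tool_pos": TCP position; "tool_rot": TCP orientation; "contact_force": force on the tool from outside, world axes, zero at the start; "wrist_torque": the same for the moment, N m; "opening": finger opening in m; "grip_force": force on a finger pad.
Only numpy, scipy, OpenCV 4.12 (cv2) and the standard library are available. Lean on these libraries where they do the work, as an engineer would, in place of code of your own. Each camera call takes 0.05 s, during which the arm holds its last target. There are 200 camera calls.

## Task

Two studs stand started in the test nuts of two thread gauges: the one with the plain flat head should be right-handed, the one with the notched head is left-handed. First try the plain one: turn it clockwise, seen from above, until it has run fully home in its nut. Then set the black protector cap over the notched stud, upright and resting on its gauge block, to mark it as the left-hand one, and let go.

Things in the scene. Friction and masses are not known exactly. Their poses are not given: they have to be found in the camera images.
- plain_stud (a joint): how far the plain-headed stud is turned clockwise seen from above, rad; starts between 0 and 0.25, stops at 1.3 with its head on the nut (fully home). Quick thread: it sinks 6.4 mm per rad, needs about 0.1 N m, and stays where it is left. One grasp is enough.
- plain_head (a point): centre of the head of the plain right-hand steel stud: an upright paddle 30 mm long (x axis) x 12 thick (y axis, pinch across it) x 44 tall (z up); the axes turn with the stud, whose upright axis runs through this point. It stands in a hex test nut (24 mm, top 33 mm above the table) amid a fixed dark block 100 x 100 x 20 tall. The point is 62 to 63 mm above the table at the start, 55 at home.
- notched_head (a point): centre of the head of the left-hand steel stud: sizes, axes, nut and block as for the plain one, but with a notch 12 mm wide and 15 mm deep in the middle of the head's top edge. Top of the head 85 mm above the table. Turned clockwise it backs out a little and stops; it need not be turned.
- cap_handle (a point): centre of the round handle (26 mm diameter, 46 tall, z up) on the loose black cap, an upside-down cup: skirt 65 mm outside and 58 inside diameter, 79 tall, 74 deep. The point is 102 mm above the rim, 23 above the skirt's top, 23 below its own top; 0.2 to 0.35 kg. It starts upright on the table. Over a stud, rim on the block, the point is 122 mm above the table.
Mind the look-alikes: they are no part of the job. Leave any green or turquoise look-alike of the part that bears cap_handle alone.

How it is judged:
On the way, in this order (a step that is already met when the one before it is completed fails the run):
1. the plain-headed stud is turned clockwise fully home (joint over 1.15 rad) (value of joint plain_stud above 1.15 rad), for 0.2 s.
2. the cap is over the notched stud (horizontal distance between cap_handle and notched_head below 0.016 m and height (world z) of cap_handle below 0.132 m), for 0.2 s.
At the end, for the whole second after the job is handed in: The plain-headed stud is home (turned past 1.15 of 1.3 rad), and the cap stands over the notched stud, its axis within 16 mm of the stud's, upright within 7 degrees, its rim on the block (handle centre 116 to 128 mm above the table), released (value of joint plain_stud above 1.15 rad and horizontal distance between cap_handle and notched_head below 0.016 m and height (world z) of cap_handle between 0.116 and 0.128 m and angle between cap_handle's own z axis and vertical below 0.12 rad); the robot touches nothing.
It also fails if it takes over 53 s, if anything falls off the work surface, if the arm or the gripper's body presses on something with over 40 N, if the wrist force passes 120 N, or if a joint passes its speed limit or range.

## Working session

There is one attempt and no reset: what is moved stays moved. The work goes in short steps, Python scripts to look and compute and a tool call to move; the robot and the scene stay as the last step left them, time stands still between calls to the robot, and variables do not carry over. Pictures are saved under pics/ and viewed, at most 10 in all, crops included, and the job is handed in when it is done.

Besides the shell and the picture viewer there is one more tool, called after ">>>" by a JSON object that holds its "api" and its "payload". send_rows: Moves the arm, as the interface text tells. Its arguments: {"type":"object","properties":{"rows":{"type":"array","items":{"type":"array"}},"newtons":{"type":"number"}},"required":["rows"]}

```bash
mkdir -p pics; cat > h.py <<'E'
import numpy as np, cv2
from station import ctrl
def grab(n):
    d=ctrl.get_image(n); K=d; z=d["range_z"]; v,u=np.mgrid[:384,:512]
    P=np.stack([(u-d["cx"])/d["fx"]*z,(v-d["cy"])/d["fy"]*z,z,np.ones_like(z)],-1)@np.array(d["cam_to_world"]).T
    P[z==0]=np.nan
    return d,P[...,:3]
def save(img,name,crop=None,s=1):
    if crop: a,b,c,e=crop; img=img[b:e,a:c]
    cv2.imwrite("pics/"+name,cv2.resize(img[...,::-1],None,fx=s,fy=s,interpolation=cv2.INTER_CUBIC))
E
python3 - <<'E'
from h import *
for n in("scene","top"):
    d,P=grab(n); save(d["frame"],n+"0.png",s=1.5); np.savez(n+"0.npz",f=d["frame"],P=P); print(n,d["fx"],np.round(d["cam_to_world"],3).tolist())
o=ctrl.get_obs();print(o["t"],o["tool_rot"],o["tool_pos"])
E
```

```text
scene 473.3533216432807 [[0.744, 0.365, -0.56, 1.071], [0.668, -0.403, 0.625, -0.653], [0.002, -0.839, -0.544, 0.65], [0.0, 0.0, 0.0, 1.0]]
top 377.47024427194214 [[0.037, -0.975, 0.219, 0.321], [-0.999, -0.036, 0.01, -0.008], [-0.002, -0.22, -0.976, 0.937], [0.0, 0.0, 0.0, 1.0]]
0.1 [-3.10843141e+00 -4.42512634e-01  6.97685014e-05] [ 0.17432225 -0.59961069  0.23021113]
```

View pics/scene0.png

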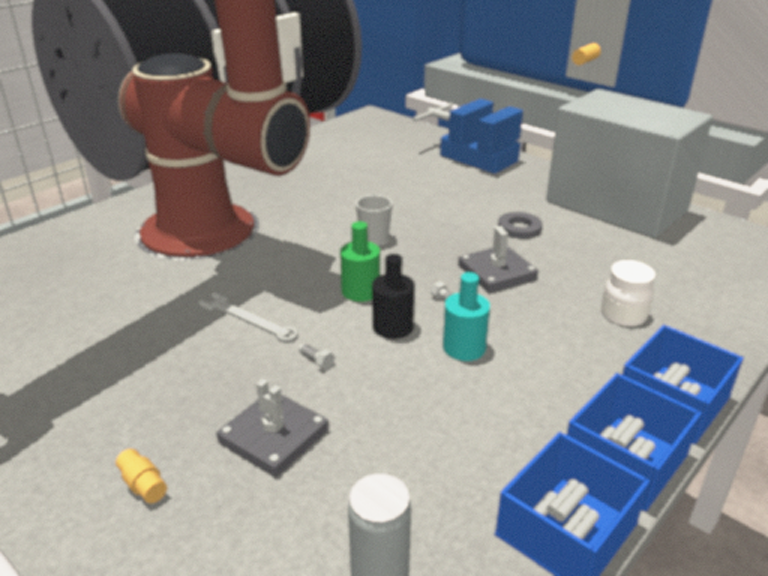

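View pics/top0.png

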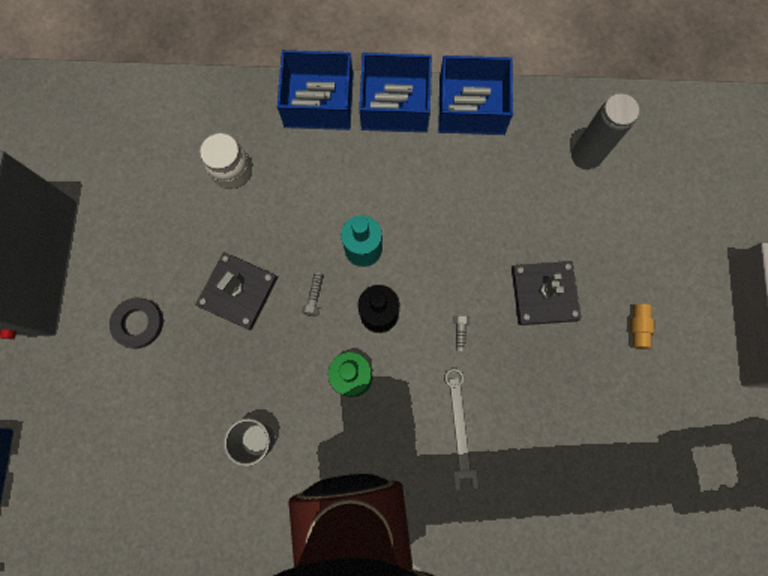

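The scene view shows the plain stud at (500,245) and the notched stud at (270,400). The black cap is at (393,295), with a green look-alike at (360,265) and a turquoise one at (466,320). In the top view they are at (230,285), (548,287), (379,305), (349,372) and (361,240) in the same order. I choose the flat-headed stud to turn and the black cap to place. Next I'll check both in close crops and measure.

```bash
python3 - <<'E'
from h import *
S=np.load("scene0.npz");T=np.load("top0.npz")
c=lambda D,x,y,r:cv2.resize(D["f"][y-r:y+r,x-r:x+r],(300,300),interpolation=cv2.INTER_CUBIC)
g=np.vstack([np.hstack([c(S,333,165,30),c(T,156,192,30)]),np.hstack([c(S,180,272,35),c(T,364,194,30)])])
save(g,"crop1.png")
def cl(P,m,name):
    p=P[m]; r=cv2.minAreaRect((p[:,:2]*1000).astype(np.float32))
    print(name,len(p),"mean",p.mean(0).round(4),"rect",np.round(r[0],1),np.round(r[1],1),round(r[2],1),"zmax",p[:,2].max().round(4))
for n,D,boxes in(("top",T,dict(plain=(130,165,185,220),notch=(340,170,390,220),black=(235,185,270,225),green=(215,230,250,266),turq=(225,140,258,180))),("scene",S,dict(plain=(305,145,360,195),notch=(145,245,220,315),black=(245,165,278,226),green=(225,145,256,202),turq=(294,180,328,242)))):
    P=D["P"];print(n)
    for k,(a,b,e,d) in boxes.items():
        m=np.zeros(P.shape[:2],bool);m[b:d,a:e]=1
        z=P[...,2]
        if k in("plain","notch"):
            cl(P,m&(z>.042),k+" head"); cl(P,m&(z>.076),k+" top"); cl(P,m&(z>.014)&(z<.026),k+" block")
        else:
            cl(P,m&(z>.09),k+" handle");cl(P,m&(z>.118),k+" handletop")
E
```

```text
top
plain head 139 mean [0.5151 0.2492 0.073 ] rect [516.3 251.2] [13.5 29.8] 58.6 zmax 0.0878
plain top 77 mean [0.5164 0.2509 0.0832] rect [516.4 251.4] [13.1 29.8] 58.6 zmax 0.0878
plain block 1404 mean [0.5143 0.2494 0.02  ] rect [516.5 251.7] [100.4 100.1] 68.3 zmax 0.026
notch head 139 mean [ 0.5304 -0.2619  0.0704] rect [ 531.8 -263.3] [30.6 13.7] 6.3 zmax 0.0896
notch top 55 mean [ 0.5314 -0.2633  0.0839] rect [ 531.8 -263.8] [30.6 12.8] 6.3 zmax 0.0896
notch block 1409 mean [ 0.5295 -0.2623  0.0201] rect [ 531.7 -264.1] [100.3 100.7] 6.5 zmax 0.0256
black handle 134 mean [0.4858 0.0123 0.1212] rect [487.5  12.7] [24.6 24.4] 47.6 zmax 0.1281
black handletop 110 mean [0.4875 0.0125 0.1248] rect [487.9  12.5] [24.3 23.5] 47.6 zmax 0.1281
green handle 127 mean [0.3806 0.0509 0.1227] rect [380.8  51.2] [23.9 24.1] 4.8 zmax 0.1286
green handletop 115 mean [0.3812 0.0516 0.1249] rect [381.   51.4] [23.5 23.7] 2.4 zmax 0.1286
turq handle 141 mean [0.5975 0.0437 0.1191] rect [600.6  43.7] [23.7 24.6] 86.3 zmax 0.1291
turq handletop 101 mean [0.6001 0.044  0.1247] rect [600.8  43.6] [
[... 461 characters left out ...]
1.2 -263.9] [32.6 13.9] 3.1 zmax 0.0874
notch block 1808 mean [ 0.5404 -0.2707  0.02  ] rect [ 531.9 -263.5] [102.4 101. ] 6.2 zmax 0.0258
black handle 203 mean [0.4921 0.0078 0.1121] rect [488.5  12. ] [22.2 28.3] 42.8 zmax 0.1277
black handletop 81 mean [0.4897 0.0108 0.1241] rect [487.7  12.7] [21.8 26.2] 41.4 zmax 0.1277
green handle 178 mean [0.3863 0.0469 0.1119] rect [382.4  50.6] [24.3 24.5] 35.0 zmax 0.1274
green handletop 70 mean [0.3838 0.0491 0.1236] rect [381.6  51. ] [23.6 24.5] 43.2 zmax 0.1274
turq handle 228 mean [0.6042 0.0395 0.1118] rect [601.   43.8] [24.9 25.6] 12.9 zmax 0.1274
turq handletop 89 mean [0.602  0.0422 0.124 ] rect [600.9  43.5] [23.2 25.6] 36.2 zmax 0.1274
```

View pics/crop1.png

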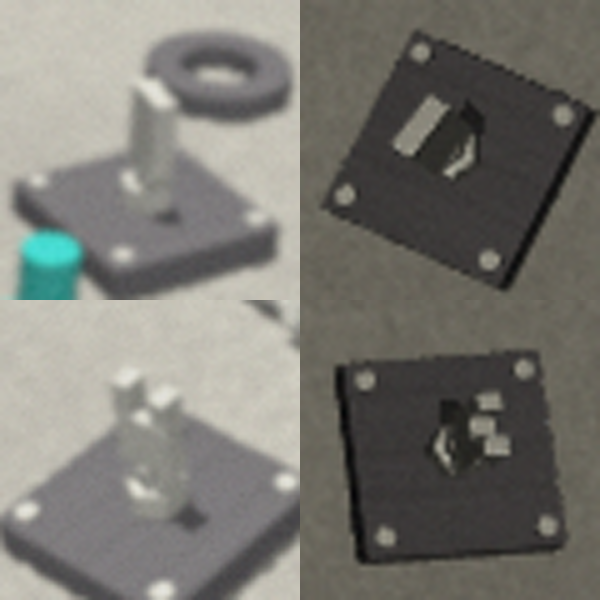

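The crops confirm the left gauge has the flat head and the right one has the notch. Measurements fit the given sizes, with the two views agreeing to about 1 mm for the notched stud and the cap; the plain stud rests on the top view alone:
- **Plain stud:** (516, 251), long axis at -31.4°
- **Notched stud:** (532, -264)
- **Cap:** (488, 12.5)

I'll grasp the plain stud with tool x at 148.6°, which leaves the last joint plenty of range. First I move there.

>>> {"api": "send_rows", "payload": {"rows": [[8.5,[4.6,-2.6,0],0],[8.5,[4.6,-2.6,0],0],[8.5,[4.6,-2.6,0],0],[8.5,[4.6,-2.6,0],0],[8.5,[4.6,-2.6,0],0],[8.5,[4.6,-2.6,0],0],[8.5,[4.6,-2.6,0],0],[8.5,[4.6,-2.6,0],0]]}}

```text
t: 1.1
tool_pos: [0.4705, -0.2962, 0.2308]
tool_rot: [-3.11, -0.443, 0.001]
contact_force: [0.2, -0.5, 1.2]
opening: 0.0848
grip_force: 0.0
```

>>> {"api": "send_rows", "payload": {"rows": [[8.5,[2,-5.2,0],0],[8.5,[2,-5.2,0],0],[8.5,[2,-5.2,0],0],[8.5,[2,-5.2,0],0],[8.5,[2,-5.2,0],0],[8.5,[2,-5.2,0],0],[8.5,[2,-5.2,0],0],[8.5,[2,-5.2,0],0],[8.5,[2,-5.2,0],0],[8.5,[2,-5.2,0],0]]}}

```text
t: 2.35
tool_pos: [0.5163, 0.2592, 0.2308]
tool_rot: [3.11, 0.443, -0.001]
contact_force: [1.3, 0.6, 0.0]
opening: 0.0849
grip_force: 0.0
```

>>> {"api": "send_rows", "payload": {"rows": [[8.5,[0,0,0],-10.5],[8.5,[0,0,0],-10.5],[8.5,[0,0,0],-10.5],[8.5,[0,0,0],-10.5],[8.5,[0,0,0],-10.5],[8.5,[0,0,0],-10.5],[8.5,[0,0,0],-10.5],[8.5,[0,0,0],-10.5],[8.5,[0,0,0],-10.5],[8.5,[0,0,0],-10.5]]}}

```text
t: 3.6
tool_pos: [0.5163, 0.2573, 0.2306]
tool_rot: [-1.533, -2.741, 0.001]
contact_force: [0.6, 0.9, -0.7]
opening: 0.085
grip_force: 0.0
```

```bash
cat >> h.py <<'E'
from scipy.spatial.transform import Rotation as R
def go(x,y,z,ang=None):
    o=ctrl.get_obs(); M=R.from_rotvec(o["tool_rot"]).as_matrix(); a=np.degrees(np.arctan2(M[1,0],M[0,0]))
    print("t",o["t"],"pos",o["tool_pos"].round(4),"xang",a.round(1),"tilt z",M[:,2].round(3),"open",round(float(o["opening"]),4),"grip",o["grip_force"],"F",np.round(o["contact_force"],1),"q6",o["q"][5].round(2))
    print("shift cm",(100*M.T@(np.array([x,y,z])-o["tool_pos"])).round(2),"turn",None if ang is None else round((a-ang+180)%360-180,1))
E
python3 -c "
from h import *
go(.5164,.2515,.13,148.6)"
```

```text
t 3.6 pos [0.5163 0.2573 0.2306] xang 121.6 tilt z [-0.001 -0.    -1.   ] open 0.085 grip 0.0 F [ 0.6  0.9 -0.7] q6 -0.22
shift cm [-0.5  -0.29 10.06] turn -27.0
```

>>> {"api": "send_rows", "payload": {"rows": [[8.5,[-0.5,-0.3,0],0],[8.5,[0,0,0],-9],[8.5,[0,0,0],-9],[8.5,[0,0,0],-9],[8.5,[0,0,5],0],[8.5,[0,0,4],0],[8.5,[0,0,0],0]]}}

```text
t: 4.47
tool_pos: [0.5138, 0.2503, 0.1369]
tool_rot: [-0.863, -3.013, 0.008]
contact_force: [-0.8, 0.2, -0.1]
opening: 0.0845
grip_force: 0.0
```

```bash
python3 -c "
from h import *
go(.5164,.2515,.05,148.6)"
```

```text
t 4.475 pos [0.5138 0.2503 0.1369] xang 148.0 tilt z [-0.008 -0.003 -1.   ] open 0.0845 grip 0.0 F [-0.8  0.2 -0.1] q6 -0.69
shift cm [-0.21  0.3   8.69] turn -0.6
```

>>> {"api": "send_rows", "payload": {"rows": [[8.5,[0,0,3],0],[8.5,[0,0,3],0],[8.5,[0,0,2],0],[8.5,[0,0,0.5],0],[8.5,[0,0,0],0],[8.5,[0,0,0],0]]}}

```text
t: 5.22
tool_pos: [0.5178, 0.252, 0.0579]
tool_rot: [0.86, 3.019, 0.002]
contact_force: [-0.4, -1.3, -0.0]
opening: 0.0851
grip_force: 0.0
```

```bash
python3 -c "
from h import *
go(.5164,.2515,.05,148.6)"
```

```text
t 5.225 pos [0.5178 0.252  0.0579] xang 148.2 tilt z [ 0.002  0.001 -1.   ] open 0.0851 grip 0.0 F [-0.4 -1.3 -0. ] q6 -0.69
shift cm [ 0.09 -0.11  0.79] turn -0.4
```

>>> {"api": "send_rows", "payload": {"newtons": 60, "rows": [[8.5,[0.1,-0.1,0.7],0],[5,[0,0,0],0],[1,[0,0,0],0],[0.5,[0,0,0],0],[0.5,[0,0,0],0],[0.5,[0,0,0],0],[0.5,[0,0,0],0]]}}

```text
t: 6.1
tool_pos: [0.5161, 0.2525, 0.0498]
tool_rot: [0.861, 3.02, 0.005]
contact_force: [3.0, 5.1, -1.7]
opening: 0.0114
grip_force: 59.5
```

>>> {"api": "send_rows", "payload": {"rows": [[0.5,[0,0,0.11],10],[0.5,[0,0,0.11],10],[0.5,[0,0,0.11],10],[0.5,[0,0,0.11],10],[0.5,[0,0,0.11],10],[0.5,[0,0,0.11],10],[0.5,[0,0,0],0]]}}

```text
t: 6.98
tool_pos: [0.5164, 0.253, 0.0432]
tool_rot: [-2.257, -2.184, -0.008]
contact_force: [3.0, 4.8, -3.7]
opening: 0.0112
grip_force: 59.4
```

```bash
python3 -c "
from h import *
go(.5164,.2515,.042,148.6-74);print(ctrl.get_obs()['wrist_torque'])"
```

```text
t 6.975 pos [0.5164 0.253  0.0432] xang 88.1 tilt z [ 0.003  0.004 -1.   ] open 0.0112 grip 59.37952101230621 F [ 3.   4.8 -3.7] q6 0.36
shift cm [-0.15  0.    0.12] turn 13.5
[ 1.1842825  -0.49651552 -0.07762875]
```

>>> {"api": "send_rows", "payload": {"rows": [[0.5,[0,0,0.04],4],[0.5,[0,0,0.04],4],[0.5,[0,0,0],0]]}}

```text
t: 7.35
tool_pos: [0.5166, 0.2531, 0.0426]
tool_rot: [-2.4, -2.026, -0.008]
contact_force: [3.9, 6.8, -3.1]
opening: 0.0112
grip_force: 61.0
```

```bash
python3 -c "
from h import *
go(.5164,.2515,.042,148.6-74);print(ctrl.get_obs()['wrist_torque'])"
```

```text
t 7.35 pos [0.5166 0.2531 0.0426] xang 80.3 tilt z [ 0.004  0.004 -1.   ] open 0.0112 grip 60.97867012023926 F [ 3.9  6.8 -3.1] q6 0.49
shift cm [-0.16  0.01  0.06] turn 5.7
[ 1.3726522  -0.48866281  0.98310963]
```

>>> {"api": "send_rows", "payload": {"rows": [[0.5,[0,0,0],3],[0.5,[0,0,0],0],[0.5,[0,0,0],0]]}}

```text
t: 7.72
tool_pos: [0.5166, 0.2532, 0.0426]
tool_rot: [2.45, 1.966, 0.008]
contact_force: [3.6, 6.5, -2.9]
opening: 0.0111
grip_force: 73.7
```

```bash
python3 -c "
from h import *
go(.5164,.2515,.042,148.6-74);print(ctrl.get_obs()['wrist_torque'])"
```

```text
t 7.725 pos [0.5166 0.2532 0.0426] xang 77.5 tilt z [ 0.004  0.003 -1.   ] open 0.0111 grip 73.68011232814752 F [ 3.6  6.5 -2.9] q6 0.54
shift cm [-0.17  0.02  0.06] turn 2.9
[ 1.44385993 -0.50549524  1.65772023]
```

The stud is against its stop: the torque keeps rising without further turn, after about 70° of rotation. I'll release it, lift and check.

>>> {"api": "send_rows", "payload": {"rows": [[8.5,[0,0,0],0],[8.5,[0,0,0],0],[8.5,[0,0,0],0],[8.5,[0,0,0],0],[8.5,[0,0,-5],0],[8.5,[0,0,-6],0],[8.5,[0,0,-6],0],[8.5,[0,0,0],8],[8.5,[0,0,0],10],[8.5,[0,0,0],10]]}}

```text
t: 8.98
tool_pos: [0.5153, 0.2511, 0.2121]
tool_rot: [2.86, 1.299, 0.0]
contact_force: [0.1, -0.4, 0.7]
opening: 0.085
grip_force: 0.0
```

>>> {"api": "send_rows", "payload": {"rows": [[8.5,[0,0,0],10],[8.5,[0,0,0],10],[8.5,[0,0,0],10],[8.5,[0,0,0],10],[8.5,[0,0,0],9.5],[8.5,[0,4,0],0],[8.5,[0,5,0],0],[8.5,[0,5,0],0],[8.5,[0,5,0],0],[8.5,[0,4,0],0]]}}

```text
t: 10.22
tool_pos: [0.5138, 0.0194, 0.212]
tool_rot: [3.141, -0.01, 0.0]
contact_force: [0.0, -0.6, -0.4]
opening: 0.0849
grip_force: 0.0
```

```bash
python3 - <<'E'
from h import *
go(.488,.0125,.14,0)
d,P=grab("top"); save(d["frame"],"top1.png",s=1.5)
m=np.zeros(P.shape[:2],bool); m[165:220,130:185]=1; m&=P[...,2]>.06
p=P[m]; r=cv2.minAreaRect((p[:,:2]*1000).astype(np.float32)); print(r,np.median(p[p[:,2]>.07][:,2]))
E
```

```text
t 10.225 pos [0.5138 0.0194 0.212 ] xang -0.4 tilt z [ 0. -0. -1.] open 0.0849 grip 0.0 F [ 0.  -0.6 -0.4] q6 1.47
shift cm [-2.58  0.7   7.2 ] turn -0.4
((465.4241027832031, 159.0511474609375), (238.48043823242188, 53.66647720336914), 53.07462692260742) 0.5416155354807177
```

View pics/top1.png

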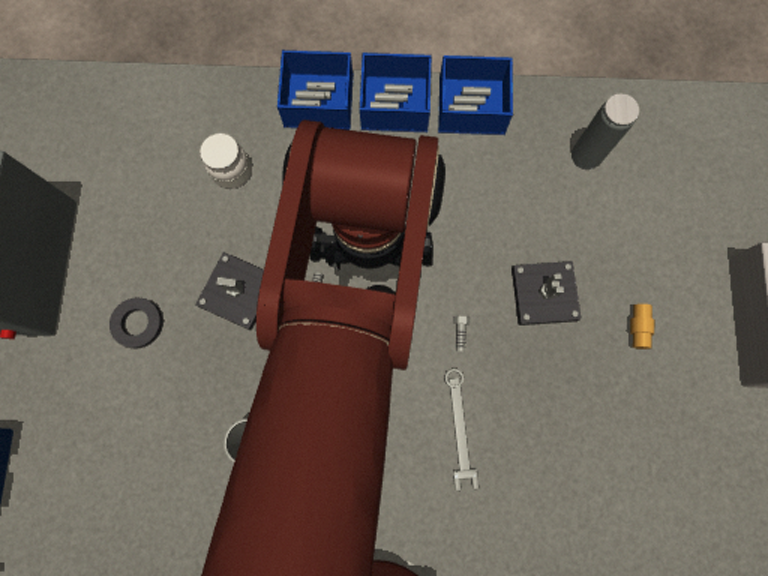

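The top view shows the plain head at (227,282), now turned nearly along the image row, so the turn took. The arm hides the cap, which hasn't been touched. I'll go to it.

>>> {"api": "send_rows", "payload": {"newtons": 40, "rows": [[8.5,[-2.6,0.7,0],0],[8.5,[0,0,3],0],[8.5,[0,0,3],0],[8.5,[0,0,1],0],[8.5,[0,0,0],0],[8.5,[0,0,0],0]]}}

```text
t: 11.02
tool_pos: [0.4891, 0.0144, 0.1434]
tool_rot: [3.141, -0.008, 0.004]
contact_force: [-0.1, 0.1, 0.5]
opening: 0.0849
grip_force: 0.0
```

```bash
python3 - <<'E'
from h import *
go(.488,.0125,.089,0)
d,P=grab("scene"); save(d["frame"],"s2.png",(200,100,360,260),3.5)
E
```

```text
t 11.025 pos [0.4891 0.0144 0.1434] xang -0.3 tilt z [ 0.002 -0.    -1.   ] open 0.0849 grip 0.0 F [-0.1  0.1  0.5] q6 1.45
shift cm [-0.12  0.19  5.44] turn -0.3
```

View pics/s2.png

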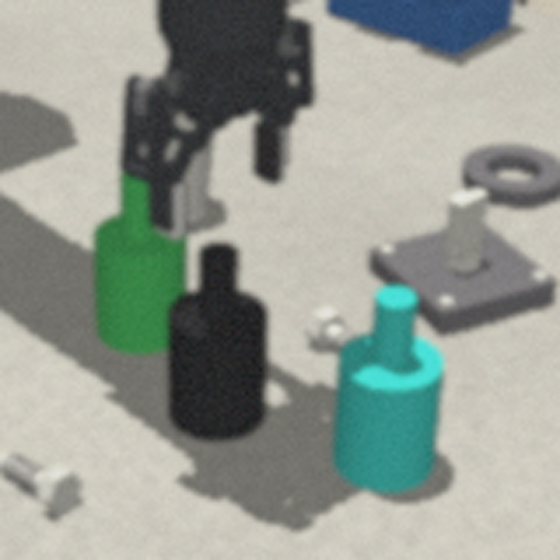

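The crop shows the open fingers either side of the black handle, at crop (218,250), clear of the green and turquoise look-alikes. The plain stud is also down on its nut. I'll descend and grip.

>>> {"api": "send_rows", "payload": {"newtons": 40, "rows": [[8.5,[-0.1,0.2,2],0],[8.5,[0,0,2],0],[8.5,[0,0,1.3],0],[5,[0,0,0],0],[2,[0,0,0],0],[1,[0,0,0],0],[1,[0,0,0],0],[1,[0,0,0],0],[1,[0,0,0],0]]}}

```text
t: 12.2
tool_pos: [0.4878, 0.0124, 0.0899]
tool_rot: [3.141, -0.008, 0.003]
contact_force: [-0.0, 0.6, 6.1]
opening: 0.0253
grip_force: 39.1
```

>>> {"api": "send_rows", "payload": {"rows": [[1,[0,0,-1],0],[1,[0,0,-2],0],[1,[0,0,-4],0],[1,[0,0,-4],0],[1,[0,0,-3],0],[1,[0,0,0],0],[1,[0,0,0],0]]}}

```text
t: 13.08
tool_pos: [0.4861, 0.0125, 0.2269]
tool_rot: [-3.141, 0.008, 0.005]
contact_force: [-0.2, 0.6, -2.2]
opening: 0.0252
grip_force: 39.6
```

```bash
python3 - <<'E'
from h import *
go(.532,-.264,.229,0)
E
```

```text
t 13.075 pos [0.4861 0.0125 0.2269] xang -0.3 tilt z [-0.003  0.    -1.   ] open 0.0252 grip 39.59124505519867 F [-0.2  0.6 -2.2] q6 1.45
shift cm [ 4.74 27.63 -0.24] turn -0.3
```

>>> {"api": "send_rows", "payload": {"rows": [[1,[0.4,2,0],0],[1,[0.6,3.5,0],0],[1,[0.6,3.5,0],0],[1,[0.6,3.5,0],0],[1,[0.6,4,0],0],[1,[0.6,4,0],0],[1,[0.5,4,0],0],[1,[0.5,3,0],0],[1,[0,0,0],0],[1,[0,0,0],0]]}}

```text
t: 14.32
tool_pos: [0.5288, -0.2619, 0.2266]
tool_rot: [-3.139, 0.008, 0.005]
contact_force: [-0.2, 0.8, -2.7]
opening: 0.0251
grip_force: 39.8
```

```bash
python3 - <<'E'
from h import *
go(.532,-.264,.19,0)
d,P=grab("scene"); save(d["frame"],"s3.png",(90,130,270,330),3)
z=P[...,2]; f=d["frame"].max(-1).astype(int)
m=(abs(P[...,0]-.532)<.05)&(abs(P[...,1]+.264)<.05)&(z>.125)&(z<.205); p=P[m]
for a in(.135,.155,.175,.195):
    q=p[abs(p[:,2]-a)<.01]
    if len(q)>8:
        A=np.c_[2*q[:,:2],np.ones(len(q))]; s=np.linalg.lstsq(A,(q[:,:2]**2).sum(1),rcond=None)[0]; print(a,len(q),s[:2].round(4),np.sqrt(s[2]+s[:2]@s[:2]).round(4))
E
```

```text
t 14.325 pos [ 0.5288 -0.2619  0.2266] xang -0.3 tilt z [-0.003  0.003 -1.   ] open 0.0251 grip 39.8246043920517 F [-0.2  0.8 -2.7] q6 0.99
shift cm [0.33 0.22 3.66] turn -0.3
0.135 132 [ 0.5281 -0.2611] 0.0318
0.155 350 [ 0.5279 -0.2612] 0.0318
0.175 365 [ 0.5281 -0.2611] 0.0319
0.195 385 [ 0.5282 -0.2614] 0.0318
```

View pics/s3.png

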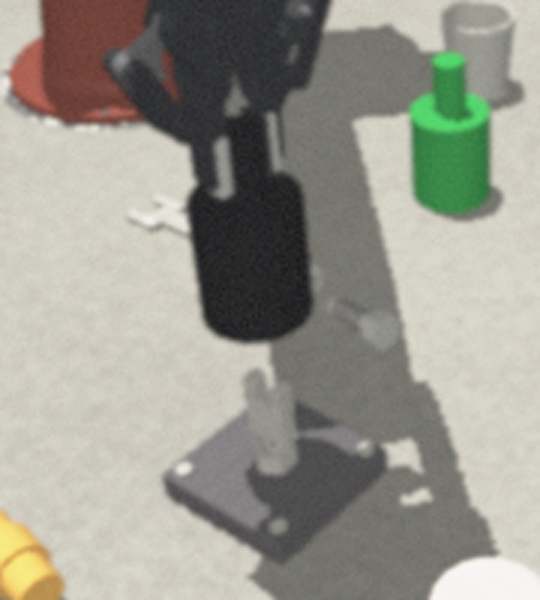

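The crop shows the cap hanging upright above the notched stud at crop (270,420). Its fitted axis is (528, -261), so I need +0.4 cm in x and +0.3 cm in tool y. The final TCP height is about 0.110.

>>> {"api": "send_rows", "payload": {"rows": [[1,[0.4,0.3,0],0],[1,[0,0,2],0],[1,[0,0,3],0],[1,[0,0,3],0],[1,[0,0,2],0],[1,[0,0,1],0],[1,[0,0,0.4],0],[1,[0,0,0],0],[1,[0,0,0],0]]}}

```text
t: 15.5
tool_pos: [0.5344, -0.2663, 0.1162]
tool_rot: [3.14, -0.008, 0.003]
contact_force: [-0.7, -0.5, -2.3]
opening: 0.025
grip_force: 39.9
```

```bash
python3 - <<'E'
from h import *
go(.532,-.264,.110,0)
E
```

```text
t 15.5 pos [ 0.5344 -0.2663  0.1162] xang -0.3 tilt z [ 0.002 -0.001 -1.   ] open 0.025 grip 39.89682376384735 F [-0.7 -0.5 -2.3] q6 0.99
shift cm [-0.24 -0.23  0.62] turn -0.3
```

>>> {"api": "send_rows", "payload": {"rows": [[1,[-0.2,-0.2,0.2],0],[1,[0,0,0.2],0],[1,[0,0,0.15],0],[1,[0,0,0],0],[1,[0,0,0],0]]}}

```text
t: 16.12
tool_pos: [0.5319, -0.2639, 0.11]
tool_rot: [3.141, -0.008, 0.001]
contact_force: [-1.0, 1.9, 2.0]
opening: 0.0251
grip_force: 40.2
```

```bash
python3 - <<'E'
from h import *
go(.532,-.264,.110,0)
E
```

```text
t 16.125 pos [ 0.5319 -0.2639  0.11  ] xang -0.3 tilt z [ 0.001 -0.    -1.   ] open 0.0251 grip 40.24883687496185 F [-1.   1.9  2. ] q6 0.99
shift cm [ 0.01  0.01 -0.  ] turn -0.3
```

Force went from -2.3 N to +2.0 N, so the rim is on the block. I'll release, rise clear and check.

>>> {"api": "send_rows", "payload": {"rows": [[3.5,[0,0,0],0],[5,[0,0,0],0],[8.5,[0,0,0],0],[8.5,[0,0,0],0],[8.5,[0,0,0],0],[8.5,[0,0,-3],0],[8.5,[0,0,-5],0],[8.5,[0,0,-5],0],[8.5,[0,0,0],0],[8.5,[0,0,0],0]]}}

```text
t: 17.38
tool_pos: [0.5315, -0.2637, 0.239]
tool_rot: [-3.141, 0.008, 0.001]
contact_force: [1.0, -0.2, -0.2]
opening: 0.0851
grip_force: 0.0
```

```bash
python3 - <<'E'
from h import *
go(.532,-.264,.25,0)
d,P=grab("scene"); save(d["frame"],"s4.png",s=1.5)
z=P[...,2]; m=(abs(P[...,0]-.532)<.05)&(abs(P[...,1]+.264)<.05)&(z>.03)&(z<.155); p=P[m]
for a in(.045,.065,.085,.12,.135):
    q=p[abs(p[:,2]-a)<.009]
    A=np.c_[2*q[:,:2],np.ones(len(q))]; s=np.linalg.lstsq(A,(q[:,:2]**2).sum(1),rcond=None)[0]; print(a,len(q),s[:2].round(4),np.sqrt(s[2]+s[:2]@s[:2]).round(4))
print("handle top",np.percentile(p[:,2],97))
d,T=grab("top"); m=np.zeros(T.shape[:2],bool); m[165:220,130:185]=1; m&=(T[...,2]>.06)&(T[...,2]<.1)
q=T[m]; print(len(q),cv2.minAreaRect((q[:,:2]*1000).astype(np.float32)),np.median(q[q[:,2]>.068][:,2]))
E
```

```text
t 17.375 pos [ 0.5315 -0.2637  0.239 ] xang -0.3 tilt z [-0.  0. -1.] open 0.0851 grip 0.0 F [ 1.  -0.2 -0.2] q6 0.99
shift cm [ 0.05  0.03 -1.1 ] turn -0.3
0.045 259 [ 0.5317 -0.2632] 0.0317
0.065 263 [ 0.5314 -0.2631] 0.0318
0.085 275 [ 0.5314 -0.2631] 0.0318
0.12 124 [ 0.532  -0.2634] 0.0119
0.135 127 [ 0.5325 -0.2639] 0.0113
handle top 0.1449397405174028
88 ((516.4342041015625, 251.72076416015625), (30.052051544189453, 12.414742469787598), 85.94767761230469) 0.07665310165198203
```

View pics/s4.png

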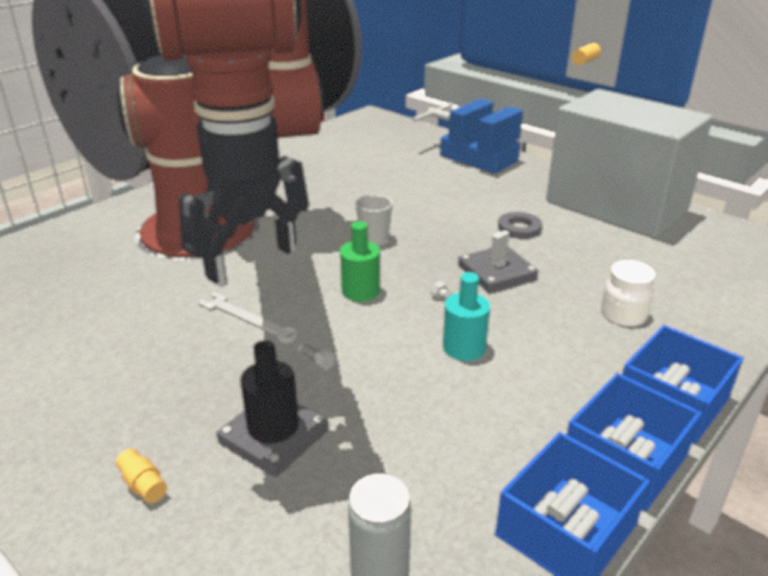

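The view shows the cap upright on the notched gauge block at (268,395), released, with the look-alikes untouched. The fit puts the cap axis within 1 mm of the stud and its handle top at 0.145 m. The plain head turned 63° and its top is at 77 mm, which matches the home height. I'll hand it in.

```bash
python3 -c "
from station import ctrl
print(ctrl.finish_job())"
```

```text
the job is handed in; nothing more can be done
None
```

The job is handed in at about 17.5 s of the 53 s allowed: the plain stud was turned clockwise against its stop (head top at 77 mm, the home height), and the black cap is released, standing upright over the notched stud within about 1 mm of its axis; the hand-in returned no verdict.

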